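# File a flat spare-part carton on edge in the bench rack

### The arm

A 6-joint arm with a two-finger parallel gripper is mounted at the origin on the work surface. World frame = base frame: x ahead of the robot, y to its left, z up, the work surface at z = 0. Lengths are in mm, angles in rad, forces in N, time in s.
With the tool pointing down it reaches from about 275 to 1000 mm from the base axis. Payload 8.4 kg.
Tool frame: the origin (TCP) lies at the very end of the fingers, on their centre line; the grasp point (between the pads) lies 19 mm behind it; z points along the fingers, y is the line along which they close (so a half turn about z gives the same grasp; the last joint's range is limited). The gripper opens to 85 mm and grips with 20 to 120 N. Pads are 22 mm wide; open, the fingers measure 114 mm over their backs; the gripper's body (76 mm by 85 mm) begins 54 mm behind the grasp point. The pads swing forward as they close: fully open they stand 13 mm farther back than shut.
Start: joints at [-1.265, 0.353, 1.633, -0, 1.155, -0.002], TCP at [189.35, -595.629, 231.281] pointing down, gripper open.
Joint ranges: [-2.63, 2.63], [-0.92, 2.1], [0.06, 2.66], [-1.3, 4.44], [0, 2.69], [-3.02, 3.02]. Speed limits (rad/s): [2.22, 2.22, 2.79, 3.14, 3.14, 3.14].

### API

Orientations are given as [roll, pitch, yaw] about the fixed x, y, z axes, in that order (R = Rz(yaw) Ry(pitch) Rx(roll)).
In Python, from rig import telemetry, imaging, r gives the robot as it stands. The module is installed in compiled form; this text tells all that it offers.
- The arm moves only by the tool step_arm, never from a script. Its argument "moves" is a list of rows, each a list of 3 entries, a list of its own where there are three numbers: the turn, a rotation vector about the tool's x, y, z scaled (see below), then the shift along the tool's x, y, z scaled (see below), then the opening, from -1 (shut) to 1 (fully open). A call has 1 to 8 rows; each row is the pose to reach, as a shift and turn from the pose commanded when the call began, along the tool's axes at that moment; what a row does not reach only later rows make up. The controller multiplies each number of a shift by 200 mm and each number of a turn by 45 degrees. A row lasts 1/10 s, in which the tool goes at most 50 mm and 8.59 degrees, less where a joint would pass 70% of its speed; a pose out of reach is approached as far as the arm can. A call with a number of a shift or a turn outside -1 to 1 is refused whole. A call with a gripper value outside its range is refused whole. The fingers move at their own pace and stop on an object; "squeeze" is the grip in N (left out, the last holds). Time passes only in rows, so rows that repeat a pose let the fingers close. It gives the time, the measured TCP pose, the force, the opening and the grip force at its end, in the units of the state.
- telemetry.sense(): the state, without advancing time (a new reading comes with each control period).
- imaging.grab_frame(name): name is "side" or "top"; returns the picture (400x640x3 uint8, red, green, blue); there is no depth.
- imaging.calibration(name): a dict with "fx", "fy", "cx", "cy" (pixels), "cam_to_world" (4x4, takes a point from camera to world coordinates). Camera axes: x right, y up, looking along -z (the intrinsics and any distortion apply to the point x, -y, -z); pixel columns grow to the right and rows downward; lengths in mm; the calibration is good to about 2 mm. A picture is of the moment at which its call begins. calibration takes no time and is no camera call.
- r.sign_off(): hands the job in; it is judged then, once.
Trained networks look in the newest picture that a camera, given by its name, has taken for a name from the list of things; names that differ only in an ending like _2 or _b are one class to them, and where a whole thing is asked for, a point or a joint stands for the part that bears it (a point fixed in the world has none). Each returns a list of dicts, best first, with "conf" (0 to 1); they miss things now and then, are a little off and sometimes report something else, mostly with a low value. They report only what shows in the picture. A call takes as long as a camera call. They do not tell look-alikes from the thing itself.
- imaging.recognise(camera, name): "extent" ([left, top, width, height] in pixels, round what is visible of it).
- imaging.mark_of(camera, name): "xy" ([column, row] in pixels: a listed point, or the origin of a listed thing).
The state is a dict: "clock": time; "qpos": joint angles; "qvel": joint speeds; "joint_efforts": joint torques, N m; "eef_pos": TCP position; "tcp_rot": TCP orientation; "contact_force": force on the tool from outside, world axes, zero at the start; "wrist_torque": the same for the moment, N m; "opening": opening from 0.0 (shut) to 1.0 (fully open); "grasp_force": force on a finger pad.
Only numpy, scipy, OpenCV 4.12 (cv2) and the standard library are available. Lean on these libraries where they do the work, as an engineer would, in place of code of your own. Each camera call takes 0.05 s, during which the arm holds its last target. There are 200 camera calls.

### The job

One flat carton lies on the bench, the same size as the three standing in the rack. Draw the rack's sliding bookend back, stand that carton upright on its short thin edge in the rack, squarely in front of the row, and let go so that it stands there; then slide the bookend up until the whole row is snug with no gaps. Keep the filed cartons standing and leave the other things on the bench where they are.

Things in the scene. Friction and masses are not known exactly. Their poses are not given: they have to be found in the camera images.
- rack: fixed steel rack, a shallow channel along its x, from the bookend to the end wall. Origin on the centre line, at bench level. Channel floor 8 mm above the bench, x -107 to +123 mm; side lips 16 mm high above the bench, inner faces at y = +-36, outer +-42 mm; floor plate 96 mm wide. End wall 78 mm high, inner face at x = +115 mm.
- bookend (a joint): position of the sliding bookend along rack +x, m: 0 = fully drawn back, 0.112 = end of travel. Its upright front face (66 mm wide, up to 59 mm above the bench) is at rack x = -0.055 + this value. It stays where left; about 1.5 N moves it. Three filed cartons plus one more, all touching, put it at 0.090.
- bookend_grip (a point): middle of the upper part of the bookend's black grip rib, 75 mm above the bench. The rib stands behind the front face: 28 mm long along rack x, 14 mm wide along rack y, its top 80 mm above the bench; this point lies 20 mm behind the front face.
- carton: the carton to file: plain cardboard with a paper tape strip along it, lying flat on the bench, rigid. 110 mm long (its x), 64 mm wide (its y), 20 mm thick (its z), about 150 g. Origin at the centre of the face that lies down at the start. The ends (64 x 20 mm, at x = -55 and +55 mm) are its short thin edges; either may be the foot.
- carton_mid (a point): the middle of that carton, 10 mm above its origin along its z
- filed1: plain cardboard spare-part carton, 20 mm thick (its x) by 64 mm wide (its y) by 110 mm tall (its z), about 150 g, loose, already standing on its short thin edge in the rack; origin at the centre of its underside, on the rack floor. The one next to the end wall.
- filed2: plain cardboard spare-part carton, 20 mm thick (its x) by 64 mm wide (its y) by 110 mm tall (its z), about 150 g, loose, already standing on its short thin edge in the rack; origin at the centre of its underside, on the rack floor. The middle one.
- filed3: plain cardboard spare-part carton, 20 mm thick (its x) by 64 mm wide (its y) by 110 mm tall (its z), about 150 g, loose, already standing on its short thin edge in the rack; origin at the centre of its underside, on the rack floor. The one nearest the bookend; there may be gaps of some millimetres in the row.
- square_carton: another carton, lying flat, square, 80 x 80 x 28 mm: not to be filed. Origin at the centre of its underside.
- tape_roll: grey roll of tape lying flat, 84 mm across, 24 mm high; origin at the centre of its underside
- spray_can: standing can, 60 mm across, 170 mm tall; origin at the centre of its underside
- jar: standing jar, 68 mm across, 85 mm tall; origin at the centre of its underside
- spanner: steel spanner lying along its x, 190 mm long
- driver: black-handled screwdriver lying along its x, 180 mm long
There are look-alikes about, which are no part of the job. Several things have the shape of the rack; the one meant has the colours described above.

How it is judged:
By the outcome, as a careful person would: the job done as asked, in the order asked, and still so for the second after the job is handed in, with the robot touching nothing.
It also fails if it takes over 72 s, if anything falls off the work surface, if the arm or the gripper's body presses on something with over 40 N, if the wrist force passes 120 N, or if a joint passes its speed limit or range.

## Working session

There is one attempt and no reset: what is moved stays moved. The work goes in short steps, Python scripts to look and compute and a tool call to move; the robot and the scene stay as the last step left them, time stands still between calls to the robot, and variables do not carry over. Pictures are saved under pics/ and viewed, at most 10 in all, crops included, and the job is handed in when it is done.

Besides the shell and the picture viewer there is one more tool, called after "Emit:" in YAML: its name, and indented under it one key for each argument. step_arm: Moves the arm, as the interface text tells. Its arguments: {"type":"object","properties":{"moves":{"type":"array"},"squeeze":{"type":"number"}},"required":["moves"]}

```bash
mkdir -p pics
python3 - <<'E'
from rig import telemetry, imaging, r
import cv2
for c in ("side","top"):
    im=imaging.grab_frame(c); cv2.imwrite(f"pics/{c}0.png",im[:,:,::-1])
    k=imaging.calibration(c); print(c,k)
    for n in ("rack","bookend_grip","carton","filed1","filed3","square_carton"):
        print(n,[(d['xy'],round(d['conf'],2)) for d in imaging.mark_of(c,n)][:4])
print(telemetry.sense())
E
```

```text
side {'fx': 373.11844218995657, 'fy': 373.11844218995657, 'cx': 318.7186405402671, 'cy': 197.70806968649075, 'cam_to_world': array([[-9.47201211e-01,  1.99005267e-01, -2.51409566e-01,
         2.31556187e+02],
       [-3.20159849e-01, -5.44117023e-01,  7.75521977e-01,
         6.12396412e+02],
       [ 1.75367331e-02,  8.15066604e-01,  5.79101799e-01,
         5.82807982e+02],
       [ 0.00000000e+00,  0.00000000e+00,  0.00000000e+00,
         1.00000000e+00]])}
rack [([446.7, 193.9], 0.71), ([249.3, 343.3], 0.59), ([297.8, 190.7], 0.57)]
bookend_grip [([296.1, 166.2], 0.67)]
carton [([367.2, 175.2], 0.74), ([252.4, 343.7], 0.73)]
filed1 [([279.0, 184.3], 0.73), ([262.5, 183.7], 0.59), ([271.7, 184.9], 0.52)]
filed3 [([279.0, 184.3], 0.73), ([262.5, 183.7], 0.59), ([271.7, 184.9], 0.52)]
square_carton [([203.7, 260.8], 0.73)]
top {'fx': 419.8388520352198, 'fy': 419.8388520352198, 'cx': 319.08892722417374, 'cy': 199.06095864426138, 'cam_to_world': array([[ 5.15433843e-03,  9.95947956e-01, -8.97836355e-02,
         3.73287502e+02],
       [-9.99831064e-01,  6.71681625e-03,  1.71092619e
[... 629 characters left out ...]
 'qpos': array([-1.26540383e+00,  3.52955070e-01,  1.63337137e+00, -1.34243271e-05,
        1.15519258e+00, -2.39568624e-03]), 'qvel': array([-8.61925990e-04, -1.05468919e-05,  8.06321863e-04, -6.34360540e-04,
        1.56348292e-03, -5.48578896e-04]), 'joint_efforts': array([ 3.86534794e-04, -6.05015516e+01, -3.42390633e+01, -3.02283815e-04,
        1.12257749e-03, -1.02358101e-05]), 'eef_pos': array([ 189.35068008, -595.65275535,  231.3213207 ]), 'tcp_rot': array([3.14151905e+00, 1.24583134e-05, 3.07793604e-01]), 'contact_force': array([ 0.49954526, -0.03069102, -0.24971972]), 'wrist_torque': array([ 0.05765998, -0.01808714,  0.01539779]), 'grasp_force': 0.0, 'opening': 1.0045858974534132}
```

View pics/top0.png

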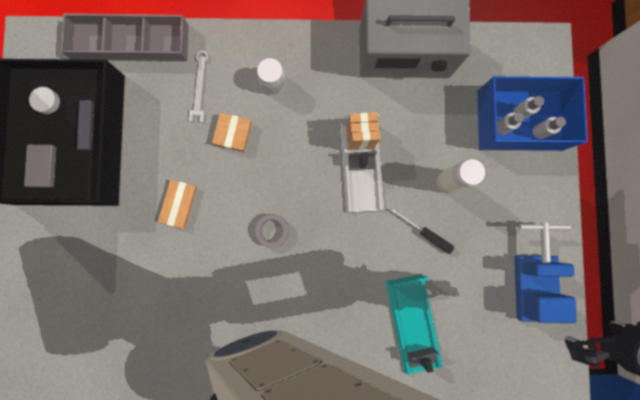

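View pics/side0.png

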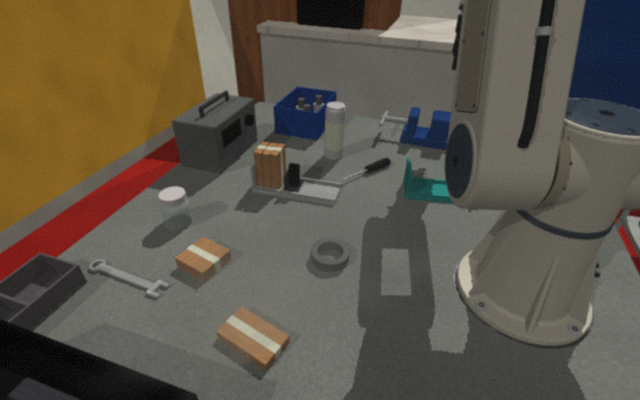

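Top view: steel rack at about (362,165), with filed cartons at its upper end (365,130) and the bookend's black rib at (364,159). The carton to file is at (177,204). The teal rack is a look-alike. The side view agrees.

```bash
cat > h.py <<'E'
import numpy as np, cv2
from rig import telemetry, imaging, r
def ray(c,uv):
    k=imaging.calibration(c);T=k["cam_to_world"]
    d=T[:3,:3]@np.array([(uv[0]-k["cx"])/k["fx"],-(uv[1]-k["cy"])/k["fy"],-1.]);return T[:3,3],d
def at(c,uv,z):
    o,d=ray(c,uv);return (o+d*(z-o[2])/d[2]).round(1)
def px(c,p):
    k=imaging.calibration(c);T=k["cam_to_world"];q=T[:3,:3].T@(np.array(p,float)-T[:3,3])
    return k["cx"]+k["fx"]*q[0]/-q[2],k["cy"]-k["fy"]*q[1]/-q[2]
def tri(a,b):
    A=[];B=[]
    for c,uv in (("top",a),("side",b)):
        o,d=ray(c,uv);d=d/np.linalg.norm(d);P=np.eye(3)-np.outer(d,d);A.append(P);B.append(P@o)
    return np.linalg.lstsq(np.vstack(A),np.hstack(B),rcond=None)[0].round(1)
E
python3 - <<'E'
from h import *
im=cv2.imread("pics/top0.png")
a=cv2.resize(im[100:220,310:410],None,fx=5,fy=5,interpolation=cv2.INTER_CUBIC)[:600]
b=cv2.resize(im[170:240,148:208],None,fx=5,fy=5,interpolation=cv2.INTER_CUBIC)
o=np.zeros((600,800,3),np.uint8);o[:,:500]=a;o[:350,500:800]=b
cv2.imwrite("pics/crop0.png",o)
hsv=cv2.cvtColor(im,cv2.COLOR_BGR2HSV);m=cv2.inRange(hsv,(3,60,60),(25,255,255));m=cv2.morphologyEx(m,cv2.MORPH_CLOSE,np.ones((11,11)))
for c in cv2.findContours(m,0,2)[0]:
    if cv2.contourArea(c)>300 and c.min()>50:
        b=cv2.boxPoints(cv2.minAreaRect(c));print(b.round(1).tolist())
        for z in (20,118): print(z,[at("top",p,z)[:2].tolist() for p in b])
E
```

```text
[[234.0, 399.0], [234.0, 346.0], [386.0, 346.0], [386.0, 399.0]]
20 [[-14.4, 124.0], [109.2, 126.9], [109.4, -242.2], [-14.9, -241.1]]
118 [[21.9, 106.9], [133.9, 109.5], [134.1, -225.1], [21.4, -224.1]]
[[156.3000030517578, 221.60000610351562], [169.3000030517578, 177.60000610351562], [197.1999969482422, 185.8000030517578], [184.3000030517578, 229.8000030517578]]
20 [[408.9, 325.6], [519.1, 297.8], [498.9, 227.6], [389.0, 256.1]]
118 [[405.6, 289.6], [505.5, 264.4], [487.2, 200.8], [387.5, 226.6]]
[[210.5, 143.89999389648438], [218.6999969482422, 111.19999694824219], [252.60000610351562, 119.5999984741211], [244.39999389648438, 152.39999389648438]]
20 [[605.8, 197.5], [690.5, 179.2], [669.3, 92.8], [584.8, 111.8]]
118 [[584.0, 173.5], [660.8, 156.9], [641.7, 78.6], [565.1, 95.8]]
[[345.3999938964844, 113.30000305175781], [378.79998779296875, 111.4000015258789], [380.8999938964844, 147.60000610351562], [347.6000061035156, 149.60000610351562]]
20 [[688.2, -143.5], [694.3, -229.1], [600.1, -233.8], [594.3, -148.9]]
118 [[658.8, -135.6], [664.3, -213.2], [578.9, -217.4], [573.6, -140.5]]
```

View pics/crop0.png

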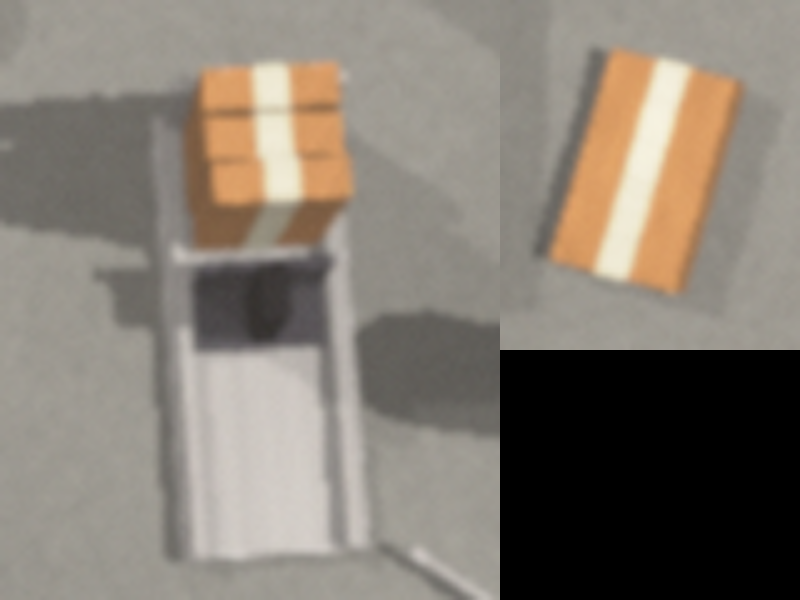

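Crop: rack front edge runs (185,558)–(370,548) in crop pixels. Filed tops have front edge (213,203)–(350,190), and the carton's corners are clear.

Run:
```python
from h import *
A=lambda u,v,z:at("top",(310+u/5,100+v/5),z)
print("front end",A(180,558,8),A(370,548,8))
for p in [(202,72),(338,64),(213,203),(350,192)]: print("filed tops",A(*p,118))
print("bookend face",A(178,258,59),A(330,262,59))
for p in [(607,48),(742,82),(682,292),(550,258)]: print("carton",at("top",(148+(p[0]-500)/5,170+p[1]/5),20))
im=cv2.imread("pics/side0.png");cv2.imwrite("pics/crop1.png",np.vstack([cv2.resize(im[135:210,240:370],None,fx=6,fy=4,interpolation=2),cv2.resize(im[300:370,200:330],None,fx=6,fy=4,interpolation=2)]))
# fit rack pose from lines
from scipy.optimize import least_squares
pts=[((-107,48,8),(180,558)),((-107,-48,8),(370,548)),((-107,-36,16),(345,550)),]
```

```text
front end [ 437.4 -145.8    8. ] [ 443.1 -242.3    8. ]
filed tops [ 656.4 -147.2  118. ]
filed tops [ 660.8 -210.4  118. ]
filed tops [ 594.7 -152.2  118. ]
filed tops [ 600.4 -215.5  118. ]
bookend face [ 581.  -140.8   59. ] [ 579.7 -215.1   59. ]
carton [514.1 297.4  20. ]
carton [497.5 229.6  20. ]
carton [392.6 255.9  20. ]
carton [409.  321.5  20. ]
```

View pics/crop1.png

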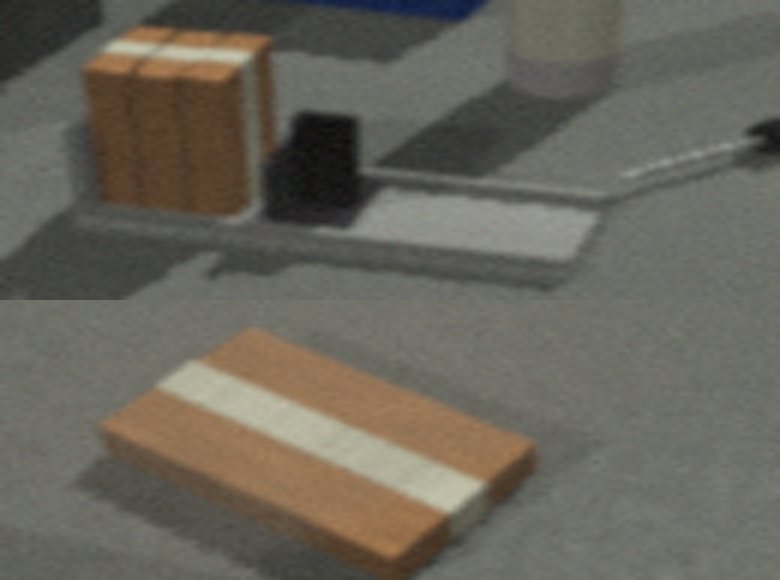

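The side crop shows the carton lying at lower centre, with the rack and black bookend matching the top view. I'll cross-check the bookend grip and then plan the moves.

```bash
cat >> h.py <<'E'
from scipy.spatial.transform import Rotation as Ro
YAW=0.07; O=np.array([547,-186.6,0])
def rk(x,y,z): c,s=np.cos(YAW),np.sin(YAW); return O+[c*x-s*y,s*x+c*y,z]
def go(p,rpy):
    s=telemetry.sense(); R0=Ro.from_euler('xyz',s['tcp_rot']); R1=Ro.from_euler('xyz',rpy)
    print("turn",((R0.inv()*R1).as_rotvec()/np.radians(45)).round(3).tolist(),"shift",(R0.inv().apply(np.array(p)-s['eef_pos'])/200).round(3).tolist())
E
python3 - <<'E'
from h import *
print(at("top",(363.1,159.3),75),at("side",(296.1,166.2),75),tri((363.1,159.3),(296.1,166.2)))
# side-crop features: rib top corners, filed top corner, carton corners
S=lambda u,v:at("side",(240+u/6,135+v/4),0)
print("rib top",[at("side",(240+u/6,135+v/4),80) for u,v in((298,114),(358,118))])
print("filed3 top near-camera corner", at("side",(240+235/6,135+76/4),118), "expect",rk(50.5,32,118))
print("rack front near-cam bottom corner",at("side",(240+560/6,135+270/4),8),"expect",rk(-107,48,8))
C=lambda u,v:at("side",(200+u/6,300+(v-300)/4),20)
print("carton",[C(*p) for p in((255,328),(537,447),(395,560),(102,428))])
go(rk(13,0,130),[np.pi,0,YAW])
E
```

```text
[ 559.3 -181.5   75. ] [ 554.9 -184.1   75. ] [ 556.7 -182.    76.2]
rib top [array([ 573. , -183.4,   80. ]), array([ 546.1, -187.8,   80. ])]
filed3 top near-camera corner [ 590.7 -158.6  118. ] expect [ 595.1381544 -151.1462542  118.       ]
rack front near-cam bottom corner [ 438.2 -150.     8. ] expect [ 436.9047863  -146.20143665    8.        ]
carton [array([496.4, 235.1,  20. ]), array([391.6, 263.8,  20. ]), array([407.7, 323.5,  20. ]), array([512.6, 296.5,  20. ])]
turn [0.0, 0.0, 0.303] shift [2.387, -1.392, 0.506]
```

Emit:
step_arm:
  moves:
    - [[0,0,0.303],[1,-0.58,0],1]
    - [[0,0,0.303],[1,-0.58,0],1]
    - [[0,0,0.303],[1,-0.58,0],1]
    - [[0,0,0.303],[1,-0.58,0],1]
    - [[0,0,0.303],[1,-0.58,0],1]
    - [[0,0,0.303],[1,-0.58,0],1]
  squeeze: 40

```text
clock: 1.3
eef_pos: [347.0, -421.8, 231.5]
tcp_rot: [-3.141, -0.001, 0.073]
contact_force: [-0.4, -0.2, 0.2]
opening: 1.0
grasp_force: 0.0
```

```bash
python3 -c "
from h import *
go(rk(11,0,130),[np.pi,0,YAW])"
```

```text
turn [-0.001, -0.001, 0.004] shift [1.138, -1.099, 0.509]
```

Emit:
step_arm:
  moves:
    - [[0,0,0.004],[1,-1,0],1]
    - [[0,0,0.004],[1,-1,0],1]
    - [[0,0,0.004],[1,-1,0],1]
    - [[0,0,0.004],[1,-1,0],1]
    - [[0,0,0.004],[1,-1,0],1]
    - [[0,0,0.004],[1,-1,0],1]
    - [[0,0,0.004],[1,-1,0],1]

```text
clock: 2.0
eef_pos: [532.7, -208.9, 231.3]
tcp_rot: [-3.141, -0.001, 0.07]
contact_force: [-0.7, -0.4, 0.9]
opening: 1.0
grasp_force: 0.0
```

```bash
python3 -c "
from h import *
go(rk(11,0,90),[np.pi,0,YAW])"
```

```text
turn [-0.0, -0.002, -0.0] shift [0.133, -0.106, 0.707]
```

Emit:
step_arm:
  moves:
    - [[0,0,0],[0.133,-0.106,0.4],1]
    - [[0,0,0],[0.133,-0.106,0.5],1]
    - [[0,0,0],[0.133,-0.106,0.7],1]
    - [[0,0,0],[0.133,-0.106,0.7],1]
    - [[0,0,0],[0.133,-0.106,0.7],1]

```text
clock: 2.5
eef_pos: [554.9, -189.0, 91.5]
tcp_rot: [-3.141, 0.002, 0.066]
contact_force: [0.4, -0.0, 0.4]
opening: 0.997
grasp_force: 0.0
```

Run:
```python
from h import *
im=imaging.grab_frame("side");a=cv2.resize(im[80:230,220:380],None,fx=4,fy=4,interpolation=2)
cv2.imwrite("pics/s1.png",a[:,:,::-1])
go(rk(11,0,57),[np.pi,0,YAW])
```

```text
turn [0.001, -0.002, -0.005] shift [0.01, -0.017, 0.18]
```

View pics/s1.png

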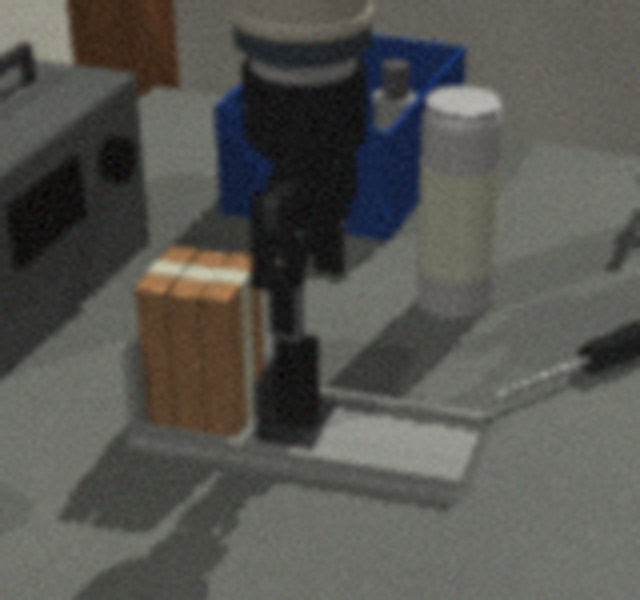

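Gripper is centred over the rib (crop ~(290,330)) and just behind the cartons. I'll go down and grip.

Emit:
step_arm:
  moves:
    - [[0,0,0],[0.005,-0.015,0.1],1]
    - [[0,0,0],[0.005,-0.015,0.175],1]
    - [[0,0,0],[0.005,-0.015,0.175],0]
    - [[0,0,0],[0.005,-0.015,0.175],-0.5]
    - [[0,0,0],[0.005,-0.015,0.175],-1]
    - [[0,0,0],[0.005,-0.015,0.175],-1]
    - [[0,0,0],[0.005,-0.015,0.175],-1]
    - [[0,0,0],[0.005,-0.015,0.175],-1]
  squeeze: 30

```text
clock: 3.35
eef_pos: [556.6, -184.6, 57.0]
tcp_rot: [-3.141, -0.001, 0.066]
contact_force: [-0.5, 3.7, 6.1]
opening: 0.154
grasp_force: 32.2
```

Emit:
step_arm:
  moves:
    - [[0,0,0],[-0.05,0,0],-1]
    - [[0,0,0],[-0.12,0,0],-1]
    - [[0,0,0],[-0.2,0,0],-1]
    - [[0,0,0],[-0.28,0,0],-1]
    - [[0,0,0],[-0.35,0,0],-1]
    - [[0,0,0],[-0.4,0,0],-1]
    - [[0,0,0],[-0.4,0,0],-1]

```text
clock: 4.05
eef_pos: [475.5, -190.0, 57.0]
tcp_rot: [-3.141, 0.0, 0.066]
contact_force: [-1.5, 3.3, 7.0]
opening: 0.155
grasp_force: 32.5
```

Run:
```python
from h import *
im=imaging.grab_frame("top");cv2.imwrite("pics/t1.png",cv2.resize(im[80:230,300:420],None,fx=4.8,fy=4,interpolation=2)[:,:,::-1])
```

```text
(no output)
```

View pics/t1.png

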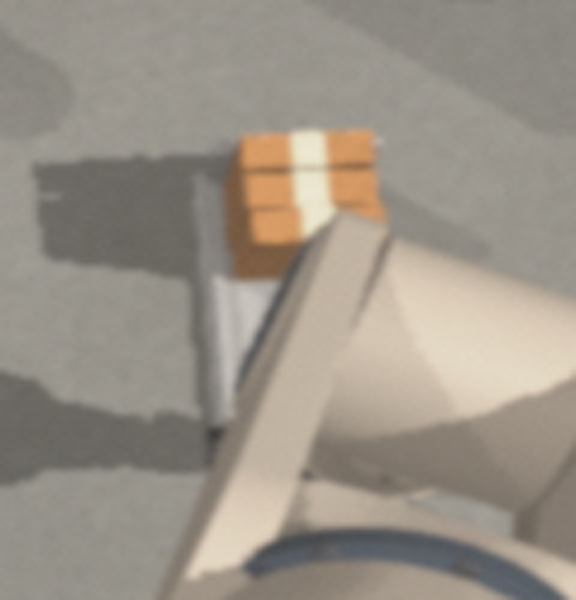

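Emit:
step_arm:
  moves:
    - [[0,0,0],[-0.03,0,0],-1]
    - [[0,0,0],[-0.03,0,0],-1]
    - [[0,0,0],[-0.03,0,0],0.2]
    - [[0,0,0],[-0.03,0,0],0.5]
    - [[0,0,0],[-0.03,0,0],1]
    - [[0,0,0],[-0.03,0,-0.2],1]
    - [[0,0,0],[-0.03,0,-0.5],1]
    - [[0,0,0],[-0.03,0,-0.8],1]

```text
clock: 4.9
eef_pos: [469.9, -190.6, 197.4]
tcp_rot: [-3.141, 0.002, 0.067]
contact_force: [0.5, 0.5, -0.5]
opening: 0.999
grasp_force: 0.0
```

```bash
sed -i 's/^YAW=.*/YAW=0.067; O=np.array([547,-185.6,0])/' h.py
cat >> h.py <<'E'
CY=-0.245; CC=np.array([452.7,278,0])
def ct(x,z,y=0): c,s=np.cos(CY),np.sin(CY); return CC+[c*x-s*y,s*x+c*y,z]
T=np.radians(40)
E
python3 - <<'E'
from h import *
im=imaging.grab_frame("side")
print(imaging.mark_of("side","filed3"),imaging.mark_of("side","bookend_grip"))
# contact point 38mm from middle, tip: TCP
print(ct(38,10))
rpy=[np.pi,T,CY]; R=Ro.from_euler('xyz',rpy); print(R.as_matrix().round(2))
tcp=ct(38,10)+R.apply([0,0,1])*4; print("tcp",tcp,"low corner",tcp[2]-11*np.sin(T))
go(tcp-R.apply([0,0,1])*120,rpy)
E
```

```text
[{'xy': [272.2, 184.6], 'conf': 0.87}, {'xy': [266.9, 181.8], 'conf': 0.74}, {'xy': [329.9, 156.6], 'conf': 0.7}, {'xy': [279.5, 185.9], 'conf': 0.64}] [{'xy': [487.1, 172.0], 'conf': 0.89}, {'xy': [327.5, 174.3], 'conf': 0.85}]
[489.56521835 268.78285966  10.        ]
[[ 0.74 -0.24 -0.62]
 [-0.19 -0.97  0.16]
 [-0.64  0.   -0.77]]
tcp [487.07084934 269.40650846   6.93582223] low corner -0.13484147902784382
turn [0.141, -0.89, 0.38] shift [0.59, -2.179, 0.501]
```

Emit:
step_arm:
  moves:
    - [[0.02,-0.1,0.05],[0.2,-0.25,-0.1],1]
    - [[0.04,-0.3,0.13],[0.4,-0.5,-0.1],1]
    - [[0.08,-0.5,0.2],[0.5,-0.75,-0.1],1]
    - [[0.11,-0.7,0.3],[0.59,-1,-0.1],1]
    - [[0.141,-0.89,0.38],[0.59,-1,-0.1],1]
    - [[0.141,-0.89,0.38],[0.59,-1,-0.1],1]
    - [[0.141,-0.89,0.38],[0.59,-1,-0.1],1]
    - [[0.141,-0.89,0.38],[0.59,-1,-0.1],1]

```text
clock: 5.85
eef_pos: [574.4, 16.2, 214.7]
tcp_rot: [-3.141, 0.706, -0.244]
contact_force: [-0.3, -0.0, -0.6]
opening: 0.998
grasp_force: 0.0
```

```bash
cat >> h.py <<'E'
def grasp(b,d=4):
    rpy=[np.pi,T,CY]; z=Ro.from_euler('xyz',rpy).apply([0,0,1])
    go(ct(38,10)+z*(d-b),rpy)
E
python3 -c "
from h import *
grasp(150);print(telemetry.sense()['qpos'])"
```

```text
turn [-0.0, 0.009, 0.001] shift [0.112, -1.122, 0.515]
[-0.04966478  0.69417508  1.29689936  0.13120901  1.84433805  1.75530797]
```

Emit:
step_arm:
  moves:
    - [[0,0,0],[0.1,-0.3,0],1]
    - [[0,0,0],[0.1,-0.6,0.1],1]
    - [[0,0,0],[0.1,-0.8,0.2],1]
    - [[0,0,0],[0.1,-1,0.3],1]
    - [[0,0,0],[0.1,-1,0.3],1]
    - [[0,0,0],[0.1,-1,0.3],1]

```text
clock: 6.45
eef_pos: [599.5, 217.6, 158.0]
tcp_rot: [-3.14, 0.704, -0.241]
contact_force: [-0.6, -0.4, 1.0]
opening: 0.997
grasp_force: 0.0
```

```bash
python3 -c "
from h import *
print(telemetry.sense()['qpos'])
grasp(70);grasp(0)"
```

```text
[0.19689124 0.80870331 1.21050098 0.28564394 1.76904222 1.97193735]
turn [0.001, 0.007, 0.003] shift [0.024, -0.115, 0.619]
turn [0.001, 0.007, 0.003] shift [0.026, -0.115, 0.969]
```

Emit:
step_arm:
  moves:
    - [[0,0.007,0.003],[0.025,-0.115,0.2],1]
    - [[0,0.007,0.003],[0.025,-0.115,0.4],1]
    - [[0,0.007,0.003],[0.025,-0.115,0.6],1]
    - [[0,0.007,0.003],[0.025,-0.115,0.75],1]
    - [[0,0.007,0.003],[0.025,-0.115,0.77],1]
    - [[0,0.007,0.003],[0.025,-0.115,0.77],1]

```text
clock: 7.05
eef_pos: [513.8, 260.8, 38.4]
tcp_rot: [3.141, 0.698, -0.248]
contact_force: [0.2, -0.1, -0.5]
opening: 1.001
grasp_force: 0.0
```

Run:
```python
from h import *
grasp(0)
im=imaging.grab_frame("side");t=imaging.grab_frame("top")
a=cv2.resize(im[200:400,120:340],None,fx=2,fy=2,interpolation=2);b=cv2.resize(t[120:270,120:240],None,fx=2.66,fy=2.66,interpolation=2)
o=np.zeros((400,440+b.shape[1],3),np.uint8);o[:,:440]=a;o[:b.shape[0],440:]=b[:400]
cv2.imwrite("pics/s2.png",o[:,:,::-1])
```

```text
turn [-0.002, 0.0, -0.003] shift [-0.006, -0.009, 0.211]
```

View pics/s2.png

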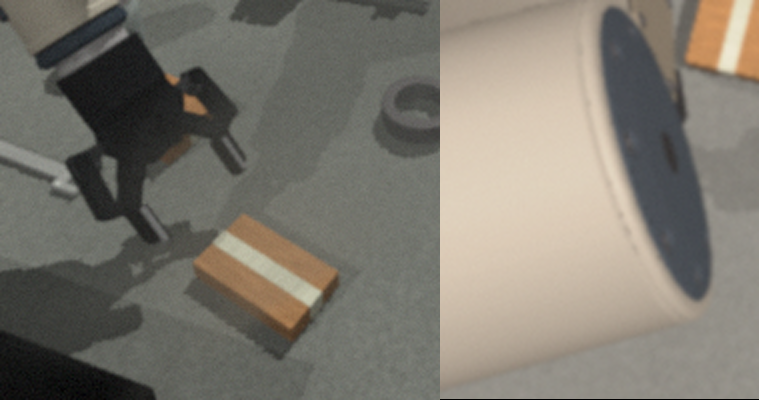

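Fingers straddle the carton's line, with tips at crop (157,238) and (240,168). The carton at (265,275) is undisturbed. I'll advance and grip.

Emit:
step_arm:
  moves:
    - [[0,0,-0.003],[-0.006,-0.009,0.07],1]
    - [[0,0,-0.003],[-0.006,-0.009,0.14],1]
    - [[0,0,-0.003],[-0.006,-0.009,0.2],1]
    - [[0,0,-0.003],[-0.006,-0.009,0.226],1]
    - [[0,0,-0.003],[-0.006,-0.009,0.226],1]

```text
clock: 7.65
eef_pos: [483.0, 271.2, 2.6]
tcp_rot: [3.141, 0.701, -0.245]
contact_force: [-0.5, 1.1, 0.4]
opening: 0.998
grasp_force: 0.0
```

Emit:
step_arm:
  moves:
    - [[0,0,0],[0,0,0],0.7]
    - [[0,0,0],[0,0,0],0.5]
    - [[0,0,0],[0,0,0],0.2]
    - [[0,0,0],[0,0,0],0]
    - [[0,0,0],[0,0,0],-0.3]
    - [[0,0,0],[0,0,0],-0.3]
  squeeze: 40

```text
clock: 8.25
eef_pos: [485.1, 271.4, 4.0]
tcp_rot: [-3.139, 0.698, -0.244]
contact_force: [4.3, 0.5, 5.2]
opening: 0.739
grasp_force: 45.2
```

```bash
python3 -c "
from h import *
s=telemetry.sense();print(s)"
```

```text
{'clock': 8.25, 'qpos': array([0.29957947, 0.86271672, 1.51358877, 0.34634854, 1.39788081,
       1.94269412]), 'qvel': array([-1.08285620e-03, -8.69709649e-04,  1.14738071e-03,  1.52170763e-03,
        2.83210993e-05,  2.28994664e-04]), 'joint_efforts': array([ 1.27418350e+00, -7.45113873e+01, -1.78924602e+01,  1.30058784e+00,
        3.34295243e+00, -5.48115908e-02]), 'eef_pos': array([485.13447651, 271.35817809,   3.97291273]), 'tcp_rot': array([-3.13941477,  0.69823839, -0.24408393]), 'contact_force': array([4.27253829, 0.46408188, 5.23779866]), 'wrist_torque': array([-0.0809435 , -0.13733063,  0.07953445]), 'grasp_force': 45.20488142967224, 'opening': 0.7386931647435084}
```

Emit:
step_arm:
  moves:
    - [[0,0,0],[0,0,0],-0.3]
    - [[0,0,0],[-0.026,0,-0.031],-0.3]
    - [[0,0,0],[-0.1,0,-0.12],-0.3]
    - [[0,0,0],[-0.2,0,-0.24],-0.3]
    - [[0,0,0],[-0.32,0,-0.38],-0.3]
    - [[0,0,0],[-0.42,0,-0.5],-0.3]
    - [[0,0,0],[-0.42,0,-0.5],-0.3]
  squeeze: 60

```text
clock: 8.95
eef_pos: [486.0, 271.8, 138.0]
tcp_rot: [-3.136, 0.695, -0.242]
contact_force: [0.2, -0.1, -2.8]
opening: 0.738
grasp_force: 66.1
```

Run:
```python
from h import *
im=imaging.grab_frame("side");a=im[130:380,120:420]
cv2.imwrite("pics/s3.png",cv2.resize(a,None,fx=2,fy=2)[:,:,::-1])
```

```text
(no output)
```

View pics/s3.png

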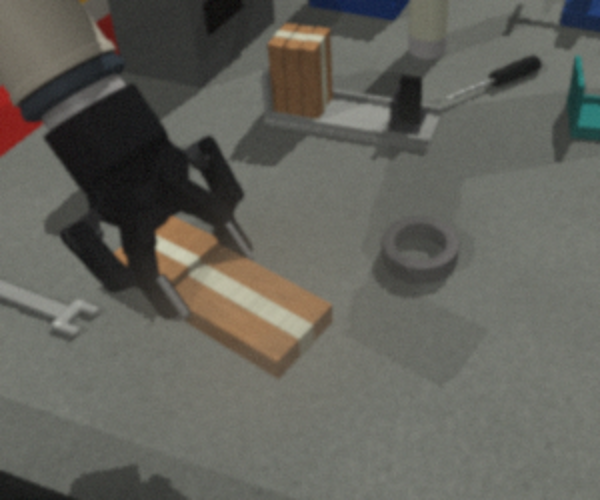

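Carton is held firmly: foot end at crop (305,340), far end at (150,235). The bookend is drawn back and the filed cartons stand. I'll check whether it sagged in the grip.

Run:
```python
from h import *
from scipy.optimize import least_squares
d=np.array([.9,.4,134])
ob={(-55,-32,20):(286.5,283.5),(-55,32,20):(258.8,310.5),(-55,-32,0):(286,292),(-55,32,0):(259.5,318),(55,-32,20):(207.5,238.5),(55,32,20):(179,256.5)}
for (x,y,z),o in ob.items(): print((x,y,z),np.round(px("side",ct(x,z,y)+d),1),o)
C0=ct(0,10)+d
def f(p):
    R=Ro.from_euler('xyz',[0,p[2],CY]); 
    return np.concatenate([np.array(px("side",C0+ct(p[0],p[1])-ct(0,0)+R.apply(np.array(k)-[0,0,10])))-o for k,o in ob.items()]+[[p[3]*0]])
print(least_squares(f,[0,0,0,0]).x, "pitch>0 = T end down")
s=telemetry.sense(); print(s['eef_pos'],s['tcp_rot'])
```

```text
(-55, -32, 20) [287.3 281.5] (286.5, 283.5)
(-55, 32, 20) [259.6 310.8] (258.8, 310.5)
(-55, -32, 0) [287.7 290.4] (286, 292)
(-55, 32, 0) [260.7 319.8] (259.5, 318)
(55, -32, 20) [233.  253.1] (207.5, 238.5)
(55, 32, 20) [203.5 277.7] (179, 256.5)
[14.02103911 10.59766539 -0.26576179  0.        ] pitch>0 = T end down
[485.20954087 271.36730821 135.75070718] [-3.13814481  0.69626328 -0.24280777]
```

The far-end mismatch comes from mistaking the square carton behind for the held one. The foot corners match within 2 px, so the carton is level in the grip. Next, transfer and rotate.

```bash
cat >> h.py <<'E'
Rg=Ro.from_euler('xyz',[np.pi,0.698,-0.244]); tg=np.array([485.1,271.4,4.0])
foot_t=Rg.inv().apply(ct(-55,10)-tg)   # foot-end centre in tool frame
FR=[np.pi,np.radians(-50),YAW]
def place(x,z,y=0,rpy=None):
    rpy=rpy or FR; p=rk(x,y,z)-Ro.from_euler('xyz',rpy).apply(foot_t); print("tcp",p.round(1)); go(p,rpy)
E
python3 - <<'E'
from h import *
print(foot_t)
go([490,120,230],[np.pi,-0.05,-0.1])
place(30,110)
E
```

```text
[-71.30209034   1.36788454  51.98197883]
turn [-0.063, 0.948, -0.178] shift [-0.145, 0.727, -0.496]
tcp [ 582.8 -181.8  198. ]
turn [0.035, 1.979, -0.439] shift [0.582, 2.079, -0.899]
```

Emit:
step_arm:
  moves:
    - [[0,0.1,0],[-0.06,0.1,-0.2],-0.3]
    - [[-0.01,0.25,-0.04],[-0.14,0.25,-0.49],-0.3]
    - [[-0.02,0.4,-0.08],[-0.14,0.4,-0.49],-0.3]
    - [[-0.04,0.55,-0.12],[-0.14,0.55,-0.49],-0.3]
    - [[-0.06,0.7,-0.15],[-0.14,0.7,-0.49],-0.3]
    - [[-0.06,0.85,-0.18],[-0.14,0.73,-0.49],-0.3]
    - [[-0.06,0.95,-0.18],[-0.14,0.73,-0.49],-0.3]
    - [[-0.06,0.95,-0.18],[-0.14,0.73,-0.49],-0.3]

```text
clock: 9.8
eef_pos: [486.5, 118.9, 225.9]
tcp_rot: [-3.141, -0.047, -0.099]
contact_force: [0.1, 0.3, -2.4]
opening: 0.734
grasp_force: 67.2
```

```bash
sed -i 's/^FR=/foot_t[1]=0\nFR=/' h.py
python3 - <<'E'
from h import *
place(30,115)
s=telemetry.sense();print(s['qpos'],s['opening'],s['grasp_force'])
E
```

```text
tcp [ 582.9 -183.2  203. ]
turn [0.096, 1.049, -0.195] shift [0.623, 1.455, 0.143]
[ 0.24716092  0.14117448  1.92946015 -0.01801859  1.02699399  1.92579249] 0.7341553905652456 67.19188213348389
```

Emit:
step_arm:
  moves:
    - [[0.01,0.15,-0.03],[0.05,0.2,0],-0.3]
    - [[0.03,0.3,-0.06],[0.1,0.4,0],-0.3]
    - [[0.05,0.5,-0.1],[0.15,0.6,0],-0.3]
    - [[0.06,0.65,-0.13],[0.2,0.8,0],-0.3]
    - [[0.08,0.85,-0.16],[0.25,1,0],-0.3]
    - [[0.095,1,-0.19],[0.25,1,0],-0.3]
    - [[0.095,1,-0.19],[0.25,1,0],-0.3]
    - [[0.095,1,-0.19],[0.25,1,0],-0.3]

```text
clock: 10.6
eef_pos: [518.4, -54.3, 225.4]
tcp_rot: [-3.057, -0.677, 0.026]
contact_force: [-0.4, 1.1, -1.8]
opening: 0.732
grasp_force: 67.3
```

Run:
```python
from h import *
place(25,120)
s=telemetry.sense();print(s['qpos'],s['opening'],s['grasp_force'])
```

```text
tcp [ 577.9 -183.5  208. ]
turn [-0.071, 0.247, -0.048] shift [0.164, 0.672, 0.188]
[-0.28808655 -0.02575441  2.31779726  0.9192471   0.35106046  0.42886307] 0.7318168783880996 67.31237411499023
```

Emit:
step_arm:
  moves:
    - [[0,0.06,0],[0.05,0.17,0.05],-0.3]
    - [[-0.03,0.12,-0.02],[0.1,0.34,0.1],-0.3]
    - [[-0.05,0.18,-0.03],[0.13,0.5,0.15],-0.3]
    - [[-0.071,0.247,-0.048],[0.164,0.672,0.188],-0.3]
    - [[-0.071,0.247,-0.048],[0.164,0.672,0.188],-0.3]
    - [[-0.071,0.247,-0.048],[0.164,0.672,0.188],-0.3]
    - [[-0.071,0.247,-0.048],[0.164,0.672,0.188],-0.3]

```text
clock: 11.3
eef_pos: [577.8, -184.0, 207.5]
tcp_rot: [-3.141, -0.871, 0.065]
contact_force: [-0.1, -0.1, -2.2]
opening: 0.731
grasp_force: 67.6
```

Run:
```python
from h import *
place(25,60)
s=telemetry.sense();print(s['qpos'])
im=imaging.grab_frame("side");im2=imaging.grab_frame("top")
a=cv2.resize(im[60:220,220:380],(400,400));b=cv2.resize(im2[80:240,290:450],(400,400))
cv2.imwrite("pics/s4.png",np.hstack([a,b])[:,:,::-1])
```

```text
tcp [ 577.9 -183.5  148. ]
turn [0.001, 0.002, -0.002] shift [-0.227, -0.002, 0.192]
[-0.57119295  0.19877218  2.26926353  1.74285595  0.48042112 -0.63741937]
```

View pics/s4.png

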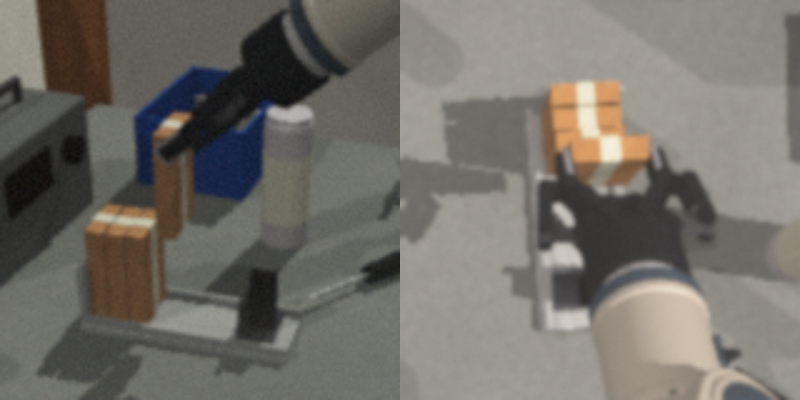

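Carton is upright over the rack (side crop (172,175)), with its top at (610,148) in the top crop. I'll check its position against the row.

Run:
```python
from h import *
def inr(p): q=p-O; c,s=np.cos(YAW),np.sin(YAW); return np.round([c*q[0]+s*q[1],-s*q[0]+c*q[1]],1)
print("back edge (rack)",inr(at("top",(358.8,136),229)),inr(at("top",(389.2,134.8),229)))
t=telemetry.sense()['eef_pos'];R=Ro.from_euler('xyz',telemetry.sense()['tcp_rot']);print("foot",t+R.apply(foot_t),inr(t+R.apply(foot_t)))
# filed row edges now
for p in [(551,86),(620,83)]: print("filed back",inr(at("top",(290+(p[0]-400)/2.5,80+p[1]/2.5),118)))
S=lambda u,v:(220+u/2.5,60+v/2.5)
print("side foot corner near",tri if 0 else S(183,238), px("side",rk(15,32,120)), px("side",rk(35,32,120)))
for p in [(158,231),(181,238)]: print("foot corners at z120 (rack)",inr(at("side",S(*p),120)))
for p in [(153,312)]: print("filed3 foot near",inr(at("side",S(*p),12)))
```

```text
back edge (rack) [33.5 29.4] [ 32.4 -32.7]
foot [ 571.44826494 -183.14787479  120.33699561] [24.6  0.8]
filed back [111.7  31. ]
filed back [110.9 -33.2]
side foot corner near (293.2, 155.2) (np.float64(289.4227241134243), np.float64(156.44102272838802)) (np.float64(281.93636740332073), np.float64(155.33778867163034))
foot corners at z120 (rack) [37.1 16.4]
foot corners at z120 (rack) [ 9.8 23.7]
filed3 foot near [50.3  7.4]
```

Run:
```python
from h import *
place(32,60);place(32,24)
```

```text
tcp [ 584.9 -183.1  148. ]
turn [0.0, 0.001, 0.001] shift [-0.207, 0.004, 0.222]
tcp [ 584.9 -183.1  112. ]
turn [0.0, 0.001, 0.001] shift [-0.345, 0.004, 0.338]
```

Emit:
step_arm:
  moves:
    - [[0,0,0],[-0.07,0.004,0.07],-0.3]
    - [[0,0,0],[-0.14,0.004,0.15],-0.3]
    - [[0,0,0],[-0.207,0.004,0.222],-0.3]
    - [[0,0,0],[-0.26,0.004,0.27],-0.3]
    - [[0,0,0],[-0.31,0.004,0.31],-0.3]
    - [[0,0,0],[-0.345,0.004,0.338],-0.3]
    - [[0,0,0],[-0.345,0.004,0.338],-0.3]

```text
clock: 12.1
eef_pos: [584.7, -182.3, 111.8]
tcp_rot: [3.141, -0.872, 0.069]
contact_force: [0.1, -0.3, -2.7]
opening: 0.734
grasp_force: 67.6
```

Run:
```python
from h import *
place(34,8)
im=imaging.grab_frame("side");im2=imaging.grab_frame("top")
a=cv2.resize(im[100:220,240:360],(480,480),interpolation=2);b=cv2.resize(im2[100:200,320:400],(320,400),interpolation=2)
o=np.zeros((480,800,3),np.uint8);o[:,:480]=a;o[:400,480:]=b
cv2.imwrite("pics/s5.png",o[:,:,::-1])
```

```text
tcp [ 586.9 -182.9   96. ]
turn [-0.001, 0.001, 0.001] shift [-0.053, 0.004, 0.059]
```

View pics/s5.png

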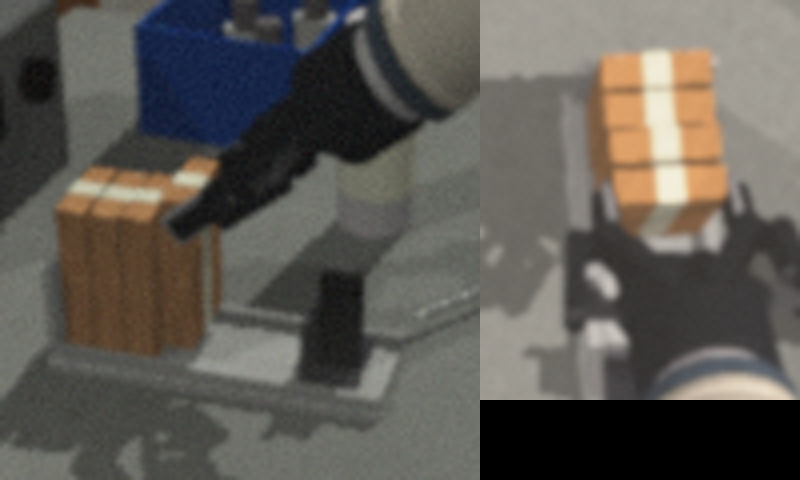

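Carton is just above the channel floor, in line with the row, and the gripper is clear of the bookend. Lowering to touch.

Emit:
step_arm:
  moves:
    - [[0,0,0],[-0.015,0,0.013],-0.3]
    - [[0,0,0],[-0.03,0,0.025],-0.3]
    - [[0,0,0],[-0.04,0,0.034],-0.3]
    - [[0,0,0],[-0.05,0,0.042],-0.3]
    - [[0,0,0],[-0.05,0,0.042],-0.3]

```text
clock: 12.7
eef_pos: [584.8, -183.6, 99.4]
tcp_rot: [3.139, -0.873, 0.068]
contact_force: [-0.1, 0.2, -2.9]
opening: 0.734
grasp_force: 67.6
```

Emit:
step_arm:
  moves:
    - [[0,0,0],[-0.004,0,0.003],-0.3]
    - [[0,0,0],[-0.008,0,0.006],-0.3]
    - [[0,0,0],[-0.011,0,0.01],-0.3]
    - [[0,0,0],[-0.011,0,0.01],-0.3]

```text
clock: 13.1
eef_pos: [585.1, -183.6, 96.8]
tcp_rot: [3.139, -0.873, 0.069]
contact_force: [0.2, 0.9, -1.7]
opening: 0.732
grasp_force: 67.6
```

Emit:
step_arm:
  moves:
    - [[0,0,0],[-0.004,0,0.003],-0.3]
    - [[0,0,0],[-0.008,0,0.006],-0.3]
    - [[0,0,0],[-0.008,0,0.006],-0.3]

```text
clock: 13.4
eef_pos: [585.0, -183.6, 94.8]
tcp_rot: [3.139, -0.873, 0.069]
contact_force: [0.5, 0.6, -2.3]
opening: 0.727
grasp_force: 67.8
```

Emit:
step_arm:
  moves:
    - [[0,0,0],[-0.004,0,0.003],-0.3]
    - [[0,0,0],[-0.008,0,0.006],-0.3]
    - [[0,0,0],[-0.008,0,0.006],-0.3]

```text
clock: 13.7
eef_pos: [586.0, -183.5, 94.7]
tcp_rot: [3.138, -0.878, 0.07]
contact_force: [-6.2, 2.4, 13.2]
opening: 0.729
grasp_force: 69.3
```

Emit:
step_arm:
  moves:
    - [[0,0,0],[0.005,0,-0.004],-0.3]
    - [[0,0,0],[0.005,0,-0.004],0.4]
    - [[0,0,0],[0.005,0,-0.004],0.6]
    - [[0,0,0],[0.005,0,-0.004],1]
    - [[0,0,0],[0.005,0,-0.004],1]
    - [[0,0,0],[0.005,0,-0.004],1]
    - [[0,0,0],[0.005,0,-0.004],1]
  squeeze: 30

```text
clock: 14.4
eef_pos: [584.9, -183.7, 94.1]
tcp_rot: [3.139, -0.873, 0.069]
contact_force: [-0.2, -1.1, -0.2]
opening: 0.999
grasp_force: 0.0
```

Emit:
step_arm:
  moves:
    - [[0,0,0],[0,0,-0.05],1]
    - [[0,0,0],[0,0,-0.12],1]
    - [[0,0,0],[0,0,-0.25],1]
    - [[0,0,0],[0,0,-0.45],1]
    - [[0,0,0],[0,0,-0.6],1]
    - [[0,0,0],[0,0,-0.75],1]
    - [[0,0,0],[0,0,-0.75],1]

```text
clock: 15.1
eef_pos: [468.2, -191.3, 192.5]
tcp_rot: [3.135, -0.874, 0.071]
contact_force: [0.2, -0.9, -0.2]
opening: 0.996
grasp_force: 0.0
```

Run:
```python
from h import *
def inr(p): q=p-O; c,s=np.cos(YAW),np.sin(YAW); return np.round([c*q[0]+s*q[1],-s*q[0]+c*q[1]],1)
for c in("top","side"):
    im=imaging.grab_frame(c)
    for n in ("filed1","bookend_grip"): print(c,n,[(d['xy'],round(d['conf'],2),inr(at(c,d['xy'],8 if n=="filed1" else 75)).tolist()) for d in imaging.mark_of(c,n)])
    hsv=cv2.cvtColor(im,cv2.COLOR_RGB2HSV);m=cv2.inRange(hsv,(3,60,60),(25,255,255));m=cv2.morphologyEx(m,cv2.MORPH_CLOSE,np.ones((11,11)))
    for k in cv2.findContours(m,0,2)[0]:
        x,y,w,h=cv2.boundingRect(k)
        if cv2.contourArea(k)>150 and ((340<x<400 and 90<y<180) if c=="top" else (240<x<310 and 120<y<180)):
            b=cv2.boxPoints(cv2.minAreaRect(k));print(c,(x,y,w,h),b.round(1).tolist(),[inr(at(c,p,118)).tolist() for p in b])
go([488,-190,190],[np.pi,0,YAW])
```

```text
top filed1 [([356.7, 131.2], 0.87, [98.7, 5.5]), ([357.6, 139.1], 0.73, [77.9, 4.6]), ([355.8, 146.2], 0.69, [59.6, 10.5])]
top bookend_grip [([368.6, 196.7], 0.66, [-78.2, -3.4])]
top (347, 112, 35, 49) [[345.3999938964844, 113.30000305175781], [378.79998779296875, 111.4000015258789], [381.6000061035156, 158.60000610351562], [348.20001220703125, 160.60000610351562]] [[114.9, 42.5], [115.2, -35.4], [4.0, -33.4], [3.9, 43.6]]
side filed1 [([271.1, 179.8], 0.9, [88.6, -14.5]), ([281.6, 185.1], 0.73, [50.9, 2.9]), ([267.3, 180.5], 0.63, [97.6, -8.0])]
side bookend_grip [([328.7, 170.9], 0.96, [-80.9, -0.4])]
side (254, 141, 42, 50) [[254.0, 141.0], [295.0, 141.0], [295.0, 190.0], [254.0, 190.0]] [[135.5, -25.2], [29.0, -57.5], [-43.8, 169.0], [42.8, 194.4]]
turn [0.001, -1.111, 0.001] shift [0.057, 0.002, 0.067]
```

Emit:
step_arm:
  moves:
    - [[0,-0.19,0],[0,0,0],1]
    - [[0,-0.38,0],[0,0,0],1]
    - [[0,-0.57,0],[0,0,0],1]
    - [[0,-0.76,0],[0,0,0],1]
    - [[0,-0.95,0],[0,0,0],1]
    - [[0,-1,0],[0,0,0],1]
    - [[0,-1,0],[0,0,0],1]

```text
clock: 16.1
eef_pos: [470.2, -187.9, 188.8]
tcp_rot: [-3.106, -0.308, 0.077]
contact_force: [-0.7, 0.7, -0.6]
opening: 1.001
grasp_force: 0.0
```

```bash
python3 -c "
from h import *
go([469.6,-190.4,57],[np.pi,0,YAW]);go([469.6,-190.4,100],[np.pi,0,YAW])"
```

```text
turn [-0.047, -0.392, 0.019] shift [-0.203, 0.035, 0.626]
turn [-0.047, -0.392, 0.019] shift [-0.138, 0.027, 0.421]
```

Emit:
step_arm:
  moves:
    - [[-0.02,-0.2,0],[0,0.005,0.05],1]
    - [[-0.047,-0.392,0.019],[0,0.01,0.05],1]
    - [[-0.047,-0.392,0.019],[0,0.01,0.05],1]
    - [[-0.047,-0.392,0.019],[-0.05,0.02,0.15],1]
    - [[-0.047,-0.392,0.019],[-0.1,0.025,0.3],1]
    - [[-0.047,-0.392,0.019],[-0.138,0.027,0.421],1]
    - [[-0.047,-0.392,0.019],[-0.138,0.027,0.421],1]

```text
clock: 16.8
eef_pos: [467.4, -188.6, 97.3]
tcp_rot: [-3.137, -0.001, 0.069]
contact_force: [-0.1, -0.0, 0.1]
opening: 1.001
grasp_force: 0.0
```

```bash
python3 -c "
from h import *
go([469.6,-190.2,57],[np.pi,0,YAW])"
```

```text
turn [-0.006, -0.001, 0.002] shift [0.01, 0.01, 0.201]
```

Emit:
step_arm:
  moves:
    - [[0,0,0],[0.01,0.01,0.1],1]
    - [[-0.006,0,0],[0.01,0.01,0.2],1]
    - [[-0.006,0,0],[0.01,0.01,0.2],0.2]
    - [[-0.006,0,0],[0.01,0.01,0.2],-0.5]
    - [[-0.006,0,0],[0.01,0.01,0.2],-1]
    - [[-0.006,0,0],[0.01,0.01,0.2],-1]
    - [[-0.006,0,0],[0.01,0.01,0.2],-1]
    - [[-0.006,0,0],[0.01,0.01,0.2],-1]
  squeeze: 30

```text
clock: 17.6
eef_pos: [472.9, -190.4, 62.0]
tcp_rot: [3.14, -0.006, 0.067]
contact_force: [-1.3, 14.6, 14.1]
opening: 0.158
grasp_force: 33.2
```

Emit:
step_arm:
  moves:
    - [[0,0,0],[0,-0.008,-0.02],-1]
    - [[0,0,0],[0,-0.008,-0.02],-1]
    - [[0,0,0],[0,-0.008,-0.02],-1]

```text
clock: 17.9
eef_pos: [471.1, -190.2, 63.8]
tcp_rot: [3.138, -0.002, 0.068]
contact_force: [-1.7, -3.5, -19.2]
opening: 0.155
grasp_force: 32.2
```

Emit:
step_arm:
  moves:
    - [[0,0,0],[0,-0.002,0.011],-1]
    - [[0,0,0],[0,-0.002,0.011],-1]

```text
clock: 18.1
eef_pos: [473.8, -190.1, 63.7]
tcp_rot: [3.137, -0.007, 0.067]
contact_force: [-0.1, 1.9, 2.6]
opening: 0.154
grasp_force: 35.0
```

Emit:
step_arm:
  moves:
    - [[0,0,0],[0.04,0,0],-1]
    - [[0,0,0],[0.1,0,0],-1]
    - [[0,0,0],[0.16,0,0],-1]
    - [[0,0,0],[0.22,0,0],-1]
    - [[0,0,0],[0.28,0,0],-1]
    - [[0,0,0],[0.33,0,0],-1]
    - [[0,0,0],[0.35,0,0],-1]
    - [[0,0,0],[0.35,0,0],-1]

```text
clock: 18.9
eef_pos: [544.6, -185.4, 63.7]
tcp_rot: [3.137, -0.008, 0.068]
contact_force: [1.1, 2.7, 5.8]
opening: 0.152
grasp_force: 35.5
```

Emit:
step_arm:
  moves:
    - [[0,0,0],[0.005,0,0],-1]
    - [[0,0,0],[0.01,0,0],-1]
    - [[0,0,0],[0.015,0,0],-1]
    - [[0,0,0],[0.02,0,0],-1]
    - [[0,0,0],[0.025,0,0],-1]
    - [[0,0,0],[0.03,0,0],-1]
    - [[0,0,0],[0.035,0,0],-1]
    - [[0,0,0],[0.04,0,0],-1]

```text
clock: 19.7
eef_pos: [550.9, -184.9, 63.7]
tcp_rot: [3.137, -0.006, 0.068]
contact_force: [-1.8, 1.1, 7.5]
opening: 0.149
grasp_force: 35.8
```

Emit:
step_arm:
  moves:
    - [[0,0,0],[0.005,0,0],-1]
    - [[0,0,0],[0.01,0,0],-1]
    - [[0,0,0],[0.015,0,0],-1]
    - [[0,0,0],[0.02,0,0],-1]
    - [[0,0,0],[0.025,0,0],-1]
    - [[0,0,0],[0.03,0,0],-1]
    - [[0,0,0],[0.03,0,0],-1]

```text
clock: 20.4
eef_pos: [556.5, -184.6, 63.7]
tcp_rot: [3.137, -0.005, 0.068]
contact_force: [-4.5, 1.2, 7.5]
opening: 0.151
grasp_force: 35.9
```

Emit:
step_arm:
  moves:
    - [[0,0,0],[0.005,0,0],-1]
    - [[0,0,0],[0.01,0,0],-1]
    - [[0,0,0],[0.015,0,0],-1]
    - [[0,0,0],[0.02,0,0],-1]
    - [[0,0,0],[0.02,0,0],-1]

```text
clock: 20.9
eef_pos: [559.2, -184.3, 63.7]
tcp_rot: [3.137, -0.003, 0.068]
contact_force: [-9.4, -1.1, 13.9]
opening: 0.151
grasp_force: 36.5
```

Emit:
step_arm:
  moves:
    - [[0,0,0],[0.005,0,0],-1]
    - [[0,0,0],[0.01,0,0],-1]
    - [[0,0,0],[0.01,0,0],-1]

```text
clock: 21.2
eef_pos: [559.2, -184.3, 63.6]
tcp_rot: [3.138, 0.001, 0.068]
contact_force: [-17.6, -2.3, 19.9]
opening: 0.152
grasp_force: 37.4
```

Run:
```python
from h import *
def inr(p): q=p-O; c,s=np.cos(YAW),np.sin(YAW); return np.round([c*q[0]+s*q[1],-s*q[0]+c*q[1]],1)
im=imaging.grab_frame("side");cv2.imwrite("pics/s6.png",im[:,:,::-1])
print([(d['xy'],round(d['conf'],2),inr(at("side",d['xy'],8)).tolist()) for d in imaging.mark_of("side","filed1")])
g=cv2.cvtColor(im,cv2.COLOR_RGB2HSV);m=cv2.inRange(g,(3,60,40),(25,255,255))[130:200,240:310]
for k in cv2.findContours(m,0,2)[0]:
    if cv2.contourArea(k)>60: print(np.array(cv2.boundingRect(k))+[240,130,0,0])
```

```text
[([277.9, 185.8], 0.83, [59.5, 9.1]), ([265.3, 184.4], 0.77, [95.6, 12.3]), ([268.5, 183.7], 0.67, [88.3, 6.5])]
[253 148  34  42]
[260 141  27   7]
```

Emit:
step_arm:
  moves:
    - [[0,0,0],[-0.007,0,-0.008],-1]
    - [[0,0,0],[-0.007,0,-0.008],-1]

```text
clock: 21.5
eef_pos: [559.1, -184.3, 63.7]
tcp_rot: [3.138, -0.002, 0.068]
contact_force: [-6.6, -3.7, -3.4]
opening: 0.151
grasp_force: 34.3
```

Emit:
step_arm:
  moves:
    - [[0,0,0],[0,0,0],-0.3]
    - [[0,0,0],[0,0,0],0.2]
    - [[0,0,0],[0,0,0],0.6]
    - [[0,0,0],[0,0,0],0.6]
    - [[0,0,0],[0,0,-0.1],0.6]
    - [[0,0,0],[0,0,-0.3],0.6]
    - [[0,0,0],[0,0,-0.6],0.6]
    - [[0,0,0],[0,0,-0.8],0.6]

```text
clock: 22.3
eef_pos: [560.0, -183.3, 226.4]
tcp_rot: [3.137, -0.005, 0.068]
contact_force: [1.0, -0.8, -0.3]
opening: 0.799
grasp_force: 0.0
```

Now I'll move the arm aside and check the row numerically, since the picture views are used up.

Emit:
step_arm:
  moves:
    - [[0,0,0],[-0.25,-0.1,-0.1],1]
    - [[0,0,0],[-0.5,-0.3,-0.1],1]
    - [[0,0,0],[-0.75,-0.5,-0.1],1]
    - [[0,0,0],[-0.9,-0.8,-0.1],1]
    - [[0,0,0],[-0.9,-1,-0.1],1]
    - [[0,0,0],[-0.9,-1,-0.1],1]
    - [[0,0,0],[-0.9,-1,-0.1],1]

```text
clock: 23.0
eef_pos: [365.2, 6.7, 243.1]
tcp_rot: [3.138, -0.006, 0.071]
contact_force: [0.1, 0.4, -0.0]
opening: 1.002
grasp_force: 0.0
```

Run:
```python
from h import *
def inr(p): q=p-O; c,s=np.cos(YAW),np.sin(YAW); return np.round([c*q[0]+s*q[1],-s*q[0]+c*q[1]],1)
for c in("top","side"):
    im=imaging.grab_frame(c)
    for n in ("filed1","bookend_grip"): print(c,n,[(d['xy'],round(d['conf'],2),inr(at(c,d['xy'],8 if n=="filed1" else 75)).tolist()) for d in imaging.mark_of(c,n)])
    if c=="top":
        # brightness profile along rack x over carton tops (y=+20 and -20, z=118) and bookend
        for y in(20,-20):
            print(y,[int(im[int(round(v)),int(round(u)),0]) for u,v in (px(c,rk(x,y,118)) for x in range(-10,122,3))])
    else:
        for z in (60,100):
            print(z,[tuple(int(t) for t in im[int(round(v)),int(round(u))][[0,2]]) for u,v in (px(c,rk(x,32,z)) for x in range(10,122,3))])
```

```text
top filed1 [([359.3, 135.9], 0.79, [86.0, -0.4]), ([357.1, 144.2], 0.52, [64.6, 6.8]), ([422.0, 228.7], 0.29, [-161.6, -142.2])]
top bookend_grip [([363.2, 161.3], 0.87, [7.7, 3.4])]
20 [62, 56, 54, 56, 61, 60, 58, 60, 62, 66, 78, 92, 107, 118, 119, 140, 198, 205, 203, 205, 204, 206, 211, 208, 206, 206, 207, 201, 187, 189, 202, 206, 207, 208, 213, 217, 213, 206, 206, 205, 206, 199, 150, 145]
-20 [143, 144, 148, 149, 151, 151, 157, 156, 118, 97, 96, 98, 110, 117, 119, 137, 194, 199, 203, 205, 212, 215, 217, 205, 205, 204, 201, 197, 182, 183, 197, 203, 204, 204, 206, 207, 203, 201, 204, 201, 202, 195, 151, 149]
side filed1 [([279.3, 183.1], 0.9, [60.5, -4.9]), ([272.2, 183.9], 0.83, [78.1, 4.6]), ([264.7, 184.7], 0.75, [96.7, 14.3]), ([127.6, 278.3], 0.29, [234.4, 411.6])]
side bookend_grip [([296.5, 165.8], 0.79, [7.6, -1.3]), ([485.7, 173.3], 0.79, [-480.0, -105.8]), ([279.6, 166.2], 0.42, [50.0, 13.4])]
60 [(18, 20), (16, 16), (18, 14), (25, 23), (24, 22), (33, 33), (39, 38), (47, 43), (74, 44), (88, 45), (83, 43), (88, 43), (88, 48), (82, 42), (85, 42), (83, 42), (87, 46), (84, 43), (84, 44), (87, 45), (83, 41), (78, 42), (86, 47), (87, 43), (84, 42), (87, 45), (84, 44), (85, 43), (85, 41), (86, 44), (82, 39), (85, 43), (85, 40), (82, 45), (69, 37), (71, 46), (72, 70), (82, 79)]
100 [(29, 25), (44, 33), (59, 36), (80, 56), (98, 81), (101, 81), (91, 62), (79, 43), (79, 42), (82, 41), (85, 42), (85, 42), (85, 43), (86, 47), (75, 36), (83, 43), (82, 41), (83, 42), (82, 42), (81, 43), (76, 39), (77, 41), (79, 40), (82, 43), (83, 39), (79, 41), (82, 40), (78, 39), (77, 40), (82, 43), (82, 41), (83, 41), (82, 44), (81, 43), (83, 56), (96, 80), (97, 91), (99, 94)]
```

Run:
```python
from h import *
a=cv2.imread("pics/top0.png")[:,:,::-1]; b=imaging.grab_frame("top"); cv2.imwrite("pics/end.png",b[:,:,::-1])
xs=np.arange(30,122,1.5)
for im in(a,b):
    P=[]
    for y in(-24,-20,-16,16,20,24):
        uv=np.array([px("top",rk(x,y,118)) for x in xs],np.float32)
        P.append(cv2.remap(np.ascontiguousarray(im[:,:,0]),uv[None,:,0],uv[None,:,1],cv2.INTER_LINEAR)[0])
    print([(float(x),int(v)) for x,v in zip(xs,np.mean(P,0))])
s=telemetry.sense();print(s['clock'])
```

```text
[(30.0, 149), (31.5, 145), (33.0, 142), (34.5, 140), (36.0, 138), (37.5, 135), (39.0, 132), (40.5, 129), (42.0, 127), (43.5, 125), (45.0, 124), (46.5, 127), (48.0, 139), (49.5, 164), (51.0, 190), (52.5, 208), (54.0, 216), (55.5, 218), (57.0, 218), (58.5, 218), (60.0, 218), (61.5, 218), (63.0, 218), (64.5, 218), (66.0, 214), (67.5, 208), (69.0, 197), (70.5, 194), (72.0, 198), (73.5, 209), (75.0, 215), (76.5, 217), (78.0, 217), (79.5, 217), (81.0, 218), (82.5, 218), (84.0, 218), (85.5, 218), (87.0, 215), (88.5, 208), (90.0, 189), (91.5, 172), (93.0, 160), (94.5, 175), (96.0, 193), (97.5, 208), (99.0, 214), (100.5, 217), (102.0, 218), (103.5, 218), (105.0, 218), (106.5, 218), (108.0, 217), (109.5, 218), (111.0, 215), (112.5, 209), (114.0, 195), (115.5, 179), (117.0, 165), (118.5, 160), (120.0, 157), (121.5, 157)]
[(30.0, 119), (31.5, 120), (33.0, 129), (34.5, 144), (36.0, 166), (37.5, 183), (39.0, 196), (40.5, 200), (42.0, 202), (43.5, 203), (45.0, 203), (46.5, 204), (48.0, 204), (49.5, 205), (51.0, 206), (52.5, 207), (54.0, 208), (55.5, 208), (57.0, 207), (58.5, 206), (60.0, 205), (61.5, 205), (63.0, 205), (64.5, 204), (66.0, 204), (67.5, 204), (69.0, 204), (70.5, 201), (72.0, 197), (73.5, 189), (75.0, 186), (76.5, 188), (78.0, 195), (79.5, 200), (81.0, 203), (82.5, 204), (84.0, 204), (85.5, 204), (87.0, 204), (88.5, 204), (90.0, 204), (91.5, 204), (93.0, 205), (94.5, 206), (96.0, 206), (97.5, 205), (99.0, 205), (100.5, 204), (102.0, 204), (103.5, 204), (105.0, 204), (106.5, 203), (108.0, 204), (109.5, 204), (111.0, 200), (112.5, 194), (114.0, 180), (115.5, 166), (117.0, 153), (118.5, 148), (120.0, 146), (121.5, 146)]
23.35
```

Run:
```python
from h import *
a=cv2.imread("pics/side0.png")[:,:,::-1]; bs=np.mean([imaging.grab_frame("side").astype(float) for _ in range(6)],0)
xs=np.arange(26,122,2)
for nm,im in(("start",a),("now",bs)):
    im=np.ascontiguousarray(im.astype(np.float32)[:,:,0])
    for zz in((25,35),(50,60),(75,85),(100,110)):
        P=[]
        for z in np.linspace(*zz,6):
            uv=np.array([px("side",rk(x,32,z)) for x in xs],np.float32)
            P.append(cv2.remap(im,uv[None,:,0],uv[None,:,1],cv2.INTER_LINEAR)[0])
        print(nm,zz,np.mean(P,0).round().astype(int).tolist())
```

```text
start (25, 35) [33, 34, 37, 47, 65, 88, 101, 98, 89, 84, 82, 82, 84, 85, 86, 87, 89, 89, 89, 89, 86, 83, 80, 82, 84, 86, 88, 88, 88, 88, 88, 87, 86, 80, 80, 85, 87, 88, 88, 88, 87, 83, 77, 72, 70, 68, 70, 74]
start (50, 60) [31, 34, 39, 48, 67, 85, 99, 96, 88, 84, 83, 84, 86, 87, 87, 86, 85, 85, 87, 86, 83, 80, 79, 80, 85, 86, 87, 88, 87, 86, 85, 84, 81, 79, 79, 83, 85, 85, 86, 85, 82, 77, 74, 70, 68, 67, 69, 72]
start (75, 85) [85, 86, 86, 88, 92, 99, 100, 97, 88, 81, 81, 83, 84, 87, 89, 88, 86, 87, 88, 86, 84, 82, 81, 84, 87, 88, 85, 86, 87, 88, 86, 84, 81, 77, 80, 83, 87, 88, 87, 85, 86, 85, 84, 84, 83, 85, 89, 94]
start (100, 110) [97, 89, 82, 85, 90, 96, 98, 92, 87, 83, 80, 80, 82, 84, 85, 85, 84, 84, 83, 82, 81, 80, 77, 79, 84, 84, 85, 84, 83, 82, 82, 81, 79, 78, 79, 82, 84, 85, 85, 84, 84, 83, 81, 85, 91, 97, 98, 98]
now (25, 35) [33, 33, 35, 43, 54, 67, 78, 81, 82, 80, 80, 81, 82, 81, 82, 83, 84, 85, 86, 88, 89, 88, 86, 83, 80, 79, 82, 84, 86, 87, 88, 88, 87, 86, 84, 83, 84, 84, 85, 86, 85, 81, 75, 71, 68, 66, 68, 72]
now (50, 60) [33, 34, 38, 44, 56, 71, 83, 86, 85, 85, 85, 85, 84, 84, 84, 85, 86, 85, 85, 85, 86, 85, 82, 79, 79, 82, 84, 85, 84, 84, 85, 85, 84, 84, 85, 86, 86, 85, 84, 83, 81, 77, 73, 70, 68, 68, 69, 71]
now (75, 85) [83, 82, 81, 81, 81, 83, 83, 83, 83, 83, 84, 84, 85, 85, 86, 87, 87, 87, 86, 86, 85, 85, 84, 80, 79, 80, 85, 86, 85, 84, 85, 86, 85, 83, 84, 85, 86, 86, 85, 85, 86, 86, 84, 83, 83, 85, 88, 91]
now (100, 110) [93, 85, 81, 81, 81, 83, 85, 85, 85, 84, 83, 83, 82, 82, 82, 84, 84, 83, 83, 82, 81, 81, 79, 78, 77, 79, 82, 84, 84, 83, 82, 82, 80, 80, 80, 80, 83, 84, 84, 83, 83, 82, 81, 83, 87, 92, 96, 97]
```

The profiles show a possible hairline seam at rack x≈75, so I'll grip the bookend again and press the row more firmly.

```bash
python3 -c "
from h import *
go([555,-184.4,220],[np.pi,0,YAW])"
```

```text
turn [0.006, -0.007, 0.0] shift [0.874, 1.001, 0.123]
```

Emit:
step_arm:
  moves:
    - [[0,0,0],[0.2,0.25,0],1]
    - [[0.006,-0.007,0],[0.4,0.5,0],1]
    - [[0.006,-0.007,0],[0.6,0.75,0],1]
    - [[0.006,-0.007,0],[0.874,1,0],1]
    - [[0.006,-0.007,0],[0.874,1,0.12],1]
    - [[0.006,-0.007,0],[0.874,1,0.12],1]
    - [[0.006,-0.007,0],[0.874,1,0.12],1]

```text
clock: 24.35
eef_pos: [556.0, -185.6, 218.9]
tcp_rot: [-3.141, 0.002, 0.066]
contact_force: [-0.1, -0.6, -0.3]
opening: 1.0
grasp_force: 0.0
```

```bash
python3 -c "
from h import *
go([556,-184.4,61],[np.pi,0,YAW])"
```

```text
turn [-0.001, 0.002, -0.001] shift [0.002, -0.005, 0.79]
```

Emit:
step_arm:
  moves:
    - [[0,0,0],[0,-0.005,0.25],1]
    - [[0,0,0],[0,-0.005,0.5],1]
    - [[0,0,0],[0,-0.005,0.7],1]
    - [[0,0,0],[0,-0.005,0.79],1]
    - [[0,0,0],[0,-0.005,0.79],0.2]
    - [[0,0,0],[0,-0.005,0.79],-0.5]
    - [[0,0,0],[0,-0.005,0.79],-1]
    - [[0,0,0],[0,-0.005,0.79],-1]
  squeeze: 60

```text
clock: 25.15
eef_pos: [556.0, -183.0, 64.5]
tcp_rot: [3.141, -0.003, 0.068]
contact_force: [-0.1, -0.1, -0.2]
opening: 0.333
grasp_force: 0.0
```

Emit:
step_arm:
  moves:
    - [[0,0,0],[0,0,0],-1]
    - [[0,0,0],[0,0,0],-1]
    - [[0,0,0],[0.005,0,0],-1]
    - [[0,0,0],[0.01,0,0],-1]
    - [[0,0,0],[0.01,0,0],-1]

```text
clock: 25.65
eef_pos: [555.9, -184.4, 64.4]
tcp_rot: [3.14, 0.002, 0.068]
contact_force: [-10.9, -8.4, 15.1]
opening: 0.147
grasp_force: 60.7
```

Emit:
step_arm:
  moves:
    - [[0,0,0],[0.005,0,0],-1]
    - [[0,0,0],[0.01,0,0],-1]
    - [[0,0,0],[0.015,0,0],-1]
    - [[0,0,0],[0.015,0,0],-1]

```text
clock: 26.05
eef_pos: [556.0, -184.3, 64.4]
tcp_rot: [3.14, 0.007, 0.069]
contact_force: [-22.5, -12.0, 25.2]
opening: 0.146
grasp_force: 62.1
```

Run:
```python
from h import *
bs=np.mean([imaging.grab_frame("side").astype(float) for _ in range(6)],0)
xs=np.arange(26,122,2)
im=np.ascontiguousarray(bs.astype(np.float32)[:,:,0])
for zz in((25,35),(50,60),(75,85),(100,110)):
        P=[]
        for z in np.linspace(*zz,6):
            uv=np.array([px("side",rk(x,32,z)) for x in xs],np.float32)
            P.append(cv2.remap(im,uv[None,:,0],uv[None,:,1],cv2.INTER_LINEAR)[0])
        print(zz,np.mean(P,0).round().astype(int).tolist())
```

```text
(25, 35) [33, 33, 35, 43, 55, 69, 81, 83, 82, 81, 81, 82, 82, 83, 84, 85, 86, 88, 89, 90, 90, 90, 88, 85, 82, 80, 84, 86, 88, 89, 91, 91, 90, 89, 87, 85, 86, 87, 88, 89, 87, 83, 78, 74, 70, 67, 70, 75]
(50, 60) [31, 33, 36, 41, 57, 73, 85, 88, 88, 87, 87, 86, 86, 86, 85, 87, 88, 87, 87, 87, 88, 87, 84, 81, 80, 84, 87, 88, 87, 86, 86, 88, 87, 86, 87, 88, 88, 87, 87, 85, 83, 78, 74, 71, 69, 69, 71, 74]
(75, 85) [81, 76, 74, 74, 77, 83, 85, 85, 84, 85, 86, 87, 87, 88, 89, 89, 89, 88, 87, 87, 88, 88, 87, 83, 80, 81, 87, 88, 87, 87, 87, 88, 88, 86, 85, 87, 90, 89, 88, 87, 87, 87, 87, 86, 85, 87, 90, 94]
(100, 110) [85, 84, 80, 77, 78, 82, 87, 86, 86, 85, 85, 85, 86, 87, 90, 89, 87, 87, 86, 85, 84, 83, 81, 79, 77, 81, 84, 86, 86, 86, 85, 84, 83, 82, 82, 83, 86, 87, 86, 85, 84, 83, 83, 84, 88, 93, 98, 99]
```

Emit:
step_arm:
  moves:
    - [[0,0,0],[-0.015,0.006,-0.01],-1]
    - [[0,0,0],[-0.015,0.006,-0.01],-1]
  squeeze: 30

```text
clock: 26.55
eef_pos: [556.0, -184.4, 64.6]
tcp_rot: [3.142, 0.001, 0.068]
contact_force: [-5.3, -6.4, -6.2]
opening: 0.144
grasp_force: 57.8
```

Emit:
step_arm:
  moves:
    - [[0,0,0],[0,0,0],-0.3]
    - [[0,0,0],[0,0,0],0.2]
    - [[0,0,0],[0,0,0],0.6]
    - [[0,0,0],[0,0,0],0.6]
    - [[0,0,0],[0,0,-0.1],0.6]
    - [[0,0,0],[0,0,-0.3],0.6]
    - [[0,0,0],[0,0,-0.6],0.6]
    - [[0,0,0],[0,0,-0.8],0.6]

```text
clock: 27.35
eef_pos: [556.8, -183.6, 226.3]
tcp_rot: [-3.141, 0.001, 0.068]
contact_force: [0.0, -0.4, -0.2]
opening: 0.799
grasp_force: 0.0
```

Emit:
step_arm:
  moves:
    - [[0,0,0],[-0.25,-0.1,-0.1],1]
    - [[0,0,0],[-0.5,-0.3,-0.1],1]
    - [[0,0,0],[-0.75,-0.5,-0.1],1]
    - [[0,0,0],[-0.9,-0.8,-0.1],1]
    - [[0,0,0],[-0.9,-1,-0.1],1]
    - [[0,0,0],[-0.9,-1,-0.1],1]
    - [[0,0,0],[-0.9,-1,-0.1],1]

```text
clock: 28.05
eef_pos: [362.1, 6.2, 245.0]
tcp_rot: [-3.14, -0.0, 0.071]
contact_force: [0.2, 0.1, 0.4]
opening: 1.001
grasp_force: 0.0
```

Run:
```python
from h import *
b=imaging.grab_frame("top"); a=cv2.imread("pics/end.png")[:,:,::-1]
print(np.abs(a[100:220,335:400].astype(int)-b[100:220,335:400]).mean(), np.abs(a[100:220,335:400].astype(int)-b[100:220,335:400]).max())
print(telemetry.sense()['contact_force'], r.sign_off())
```

```text
1.0191880341880342 10
the job is handed in; nothing more can be done
[0.97274877 0.77237589 0.78031575] None
```

I filed the carton upright in front of the row and slid the bookend up until it held solid at about 22 N, then handed the job in at 28 s of the 72 s allowed; a faint seam still shows between two filed cartons, but it did not change under that push.

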